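# Divert the waiting tins to the free chute

### The job

The left chute of the tin sorter is full. Open the right chute by pushing the red paddle of its slide all the way in, and press the raised yellow tab of the seesaw gate all the way down, so that the two tins waiting on the gate roll down into the right chute. Do not touch the tins, leave the two tins in the left chute where they are, and do not disturb the pepper shaker, spice jar and garlic standing by.

Things in the scene. Friction and masses are not known exactly. Their poses are not given: they have to be found in the camera images.
- sorter: fixed steel tin sorter, 118 mm deep (x, away from the robot), 480 mm long (y, to the left); origin on the bench below the gate's pivot, z up. Gate at y -75 to 75 mm. A walled chute 86 mm wide slopes down at 10 degrees on each side, mouth 88 mm high, upright stop at its end: left y 80 to 195, full; right y -80 to -262, empty, shut by a plate at y -125. Paddle and tabs stand out on the robot's side
- gate (a joint): seesaw gate: aluminium tray 86 mm wide, 150 mm long with 29 mm side cheeks, pivoted 95 mm above the bench about the sorter's x axis. 0 = left end fully down (start), 0.40 rad = right end fully down; 0.2 = level. Friction holds it where it is left; about 3 to 6 N at a tab rocks it
- right_tab (a point): centre of the top face of the yellow press tab at the right end of the gate, raised at the start; 52 mm (sorter x) by 32 mm, 5 mm thick, standing out to the robot's side of the gate between 43 and 95 mm before the sorter's middle; this point is at sorter (-75, -36, 142) mm at gate 0 and (-75, -52, 124) mm at gate 0.40 (frame turns with the gate)
- left_tab (a point): the same for the yellow tab at the left end, at sorter (-75, +52, 124) mm at gate 0, lowered at the start
- slide (a joint): shut-off slide of the right chute: 0 = shut, 0.086 m = pushed fully in towards sorter +x (away from the robot), when its plate is clear of the chute; starts between 0 and 0.012. About 2 to 3 N moves it; it stays where it is left
- red_paddle (a point): centre of the front face (facing the robot, sorter -x) of the upright red push paddle of the slide, 40 mm wide, 42 mm tall, 10 mm thick, on an 8 mm rod that passes above the tins; at sorter (-158 + slide travel, -125, 145) mm
- tin_a_mid (a point): red and gold tin, 57 mm diameter, 72 mm long, about 0.18 kg, lying on its side with its axis across the sorter (along sorter x) so that it rolls along sorter y; this point is its centre; waits at the low left end of the gate
- tin_b_mid (a point): red and gold tin, 57 mm diameter, 72 mm long, about 0.18 kg, lying on its side with its axis across the sorter (along sorter x) so that it rolls along sorter y; this point is its centre; waits next to it on the gate
- tin_c_mid (a point): red and gold tin, 57 mm diameter, 72 mm long, about 0.18 kg, lying on its side with its axis across the sorter (along sorter x) so that it rolls along sorter y; this point is its centre; upper tin in the left chute
- tin_d_mid (a point): red and gold tin, 57 mm diameter, 72 mm long, about 0.18 kg, lying on its side with its axis across the sorter (along sorter x) so that it rolls along sorter y; this point is its centre; lower tin in the left chute, against its stop
- pepper: pepper shaker, 44 mm diameter, 90 mm tall, loose bystander standing on the bench near the sorter; origin at its foot
- spice_jar: glass spice jar with dark cap, 41 mm diameter, 105 mm tall, loose bystander; origin at its foot
- garlic_bulb: garlic bulb, 56 mm wide and tall, loose bystander; origin at its foot

How it is judged:
By the outcome, as a careful person would: the job done as asked, in the order asked, and still so for the second after the job is handed in, with the robot touching nothing.
It also fails if it takes over 45 s, if anything falls off the work surface, if the arm or the gripper's body presses on something with over 40 N, if the wrist force passes 120 N, or if a joint passes its speed limit or range.

### The arm

A 6-joint arm with a two-finger parallel gripper is mounted at the origin on a cart in front of the work surface, level with it; the furniture and walls round the work are solid. World frame = base frame: x ahead of the robot, y to its left, z up, the work surface at z = 0. Lengths are in m, angles in degrees, forces in N, time in s.
With the tool pointing down it reaches from about 0.3 to 0.75 m from the base axis. Payload 8.5 kg.
Tool frame: the origin (TCP) lies midway between the tips of the shut fingers; the grasp point (between the pads) lies env.tcp_to_grasp behind it (env.tcp_to_grasp is the distance from the TCP to the grasp point, in m); z points along the fingers, y is the line along which they close (so a half turn about z gives the same grasp; the last joint's range is limited). The gripper opens to 85 mm and grips with 20 to 120 N. Pads are 22 mm wide; open, the fingers measure 114 mm over their backs; the gripper's body (76 mm by 85 mm) begins 54 mm behind the grasp point. The pads swing forward as they close: fully open they stand 13 mm farther back than shut.
Start: joints at [-82.351, 21.807, 74.336, -0, 83.858, -12.336], TCP at [0.188, -0.517, 0.231] pointing down, gripper open.
Joint ranges: [-178.18, 178.18], [-50.72, 133.34], [12.68, 142.11], [-81.47, 261.47], [9.98, 163.14], [-165.26, 165.26]. Speed limits (degrees/s): [136.94, 136.94, 180, 180, 180, 180].

### API

Orientations are given as a 3x3 rotation matrix whose columns are the frame's x, y, z axes.
In Python, from rig import observe, optics, job, env gives the robot as it stands. The module is installed in compiled form; this text tells all that it offers.
- The arm moves only by the shell command python3 -m jog 'ROWS' [FORCE]. ROWS is JSON, a list of rows, each a list of 7 numbers: the turn, a rotation vector about the tool's x, y, z in rad, then the shift along the tool's x, y, z in m, then the opening in per cent of the stroke, from 0 (shut) to 100 (fully open). A call has 1 to 10 rows; each row shifts and turns the commanded pose from where the row before left it, along the tool's axes as they then stand; what a row does not reach is not made up. A row lasts 1/8 s, in which the tool goes at most 62.5 mm and 10.7 degrees, less where a joint would pass 70% of its speed; a pose out of reach is approached as far as the arm can. A call is refused whole if a number of a shift passes 0.0625 or a number of a turn 0.188, either way. A call with a gripper value outside its range is refused whole. The fingers move at their own pace and stop on an object; FORCE is the grip in N (left out, the last holds). Time passes only in rows, so rows that do not move let the fingers close. It gives the time, the measured TCP pose, the force, the opening and the grip force at its end, in the units of the state.
- observe(): the state, without advancing time (a new reading comes with each control period).
- optics.get_image(name): name is "scene" or "top" or "wrist"; returns a dict with "pixels" (420x560x3 uint8, red, green, blue), "mtx" (3x3 intrinsics, pixels), "rvec" (rotation vector, rad) and "tvec" (3), from world to camera coordinates, as OpenCV has them. Camera axes: x right, y down, z forward; pixel columns grow to the right and rows downward; lengths in m; the calibration is good to about 2 mm. A picture is of the moment at which its call begins. There is no depth.
- job.close_job(): hands the job in; it is judged then, once.
The state is a dict: "time_s": time; "q": joint angles; "qvel": joint speeds; "joint_efforts": joint torques, N m; "position": TCP position; "tool_rot": TCP orientation; "ft_force": force on the tool from outside, world axes, zero at the start; "wrist_torque": the same for the moment, N m; "grip_width": finger opening in m; "gripper_force": force on a finger pad.
Only numpy, scipy, OpenCV 4.12 (cv2) and the standard library are available. Lean on these libraries where they do the work, as an engineer would, in place of code of your own. Each camera call takes 0.05 s, during which the arm holds its last target. There are 200 camera calls.

## Working session

There is one attempt and no reset: what is moved stays moved. The work goes in short steps, Python scripts to look and compute and a shell command to move; the robot and the scene stay as the last step left them, time stands still between calls to the robot, and variables do not carry over. Pictures are saved under pics/ and viewed, at most 10 in all, crops included, and the job is handed in when it is done.

```bash
mkdir -p pics; python3 - <<'E'
from rig import observe, optics, env
import cv2,pickle
d={}
for n in("scene","top"):
    g=optics.get_image(n);d[n]=g
    cv2.imwrite(f"pics/{n}0.png",g["pixels"][:,:,::-1])
pickle.dump(d,open("d.pkl","wb"))
s=observe();print(s["position"],s["tool_rot"],s["time_s"],env.tcp_to_grasp)
for n in d:
    R=cv2.Rodrigues(d[n]["rvec"])[0];print(n,-R.T@d[n]["tvec"])
E
```

```text
[ 0.18793962 -0.51663535  0.2307858 ] [[ 9.39773553e-01  3.41797667e-01 -1.58488696e-04]
 [ 3.41797594e-01 -9.39772779e-01  1.23675233e-03]
 [ 2.73775700e-04 -1.21643819e-03 -9.99999223e-01]] 0.1 0.0187
scene [0.1550915  0.60363518 0.59927874]
top [0.48430711 0.01561952 1.26609132]
```

View pics/scene0.png

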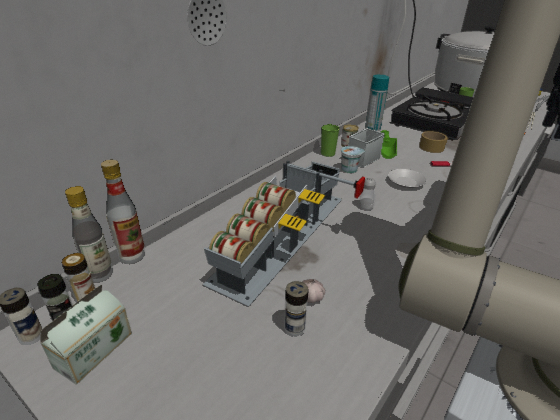

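View pics/top0.png

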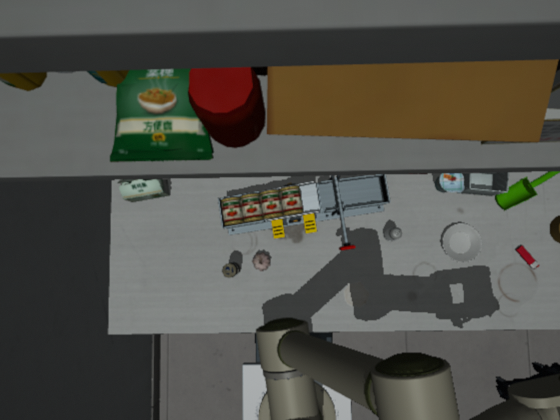

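The scene image shows the yellow tabs at about (312,197) for the right and (292,222) for the left, with the red paddle at (360,187). In the top image the right tab is at (310,223), the left at (278,229) and the paddle at (347,247). A jar stands near (394,232), to the right of the paddle. The pepper shaker (230,270) and garlic (262,260) are to the left.

```bash
cat > h.py <<'E'
import cv2,numpy as np
def proj(g,P): return cv2.projectPoints(np.array(P,float).reshape(-1,3),g["rvec"],g["tvec"],g["mtx"],None)[0][:,0]
def onz(g,uv,z):
    R=cv2.Rodrigues(g["rvec"])[0];c=-R.T@np.ravel(g["tvec"])
    d=R.T@np.linalg.inv(g["mtx"])@[uv[0],uv[1],1];return c+d*(z-c[2])/d[2]
def blobs(g,lo,hi,box):
    h=cv2.cvtColor(g["pixels"],cv2.COLOR_RGB2HSV);m=cv2.inRange(h,lo,hi)
    k=np.zeros_like(m);x0,y0,x1,y1=box;k[y0:y1,x0:x1]=255
    m=cv2.morphologyEx(m&k,cv2.MORPH_CLOSE,np.ones((5,5)))
    n,_,s,c=cv2.connectedComponentsWithStats(m)
    return [(c[i].round(1),s[i]) for i in range(1,n) if s[i][4]>25]
E
python3 - <<'E'
import pickle,numpy as np
from h import *
from scipy.optimize import least_squares
d=pickle.load(open("d.pkl","rb"))
Y=((20,120,80),(35,255,255));R=((0,170,70),(6,255,255))
t,s=d["top"],d["scene"]
for n,g,a,b in(("top",t,(265,205,325,245),(335,238,360,255)),("scene",s,(275,180,330,235),(350,172,370,205))):
    print(n,blobs(g,*Y,a),blobs(g,*R,b))
yt=sorted((tuple(c) for c,_ in blobs(t,*Y,(265,205,325,245))));ys=sorted((tuple(c) for c,_ in blobs(s,*Y,(275,180,330,235))))
lt,rt=yt[0],yt[-1];ls,rs=ys[0],ys[-1]
print(onz(t,lt,.124),onz(t,rt,.142))
rp=blobs(t,*R,(335,238,360,255))[0][0]; print("paddle",onz(t,rp,.166))
def W(p,L):
    c,q=np.cos(p[2]),np.sin(p[2]);return np.array([p[0]+c*L[0]-q*L[1],p[1]+q*L[0]+c*L[1],L[2]])
L=[-.075,.052,.124];Rr=[-.075,-.036,.142]
def f(p):
    r=[]
    for g,l,q in((t,lt,rt),(s,ls,rs)):
        r+=list(np.ravel(proj(g,[W(p,L),W(p,Rr)])-np.array([l,q])))
    r+=list(proj(t,[W(p,[-.153+p[3],-.125,.166])])[0]-rp)
    return r
o=least_squares(f,[.45,-.1,0,.005],x_scale=[.1,.1,.1,.01]);print(o.x,np.degrees(o.x[2]),np.round(o.fun,1))
p=o.x
print("tabs",W(p,L),W(p,Rr),"paddle",W(p,[-.158+p[3],-.125,.145]),"end",W(p,[-.072,-.125,.145]))
for uv,z in(((394,232),.1),((230,270),.09),((262,260),.05)):print(onz(t,uv,z))
E
```

```text
top [(array([278.8, 223.3]), array([265, 210,  36,  29, 344], dtype=int32)), (array([309.4, 223. ]), array([303, 213,  14,  21, 224], dtype=int32))] [(array([347.6, 247.1]), array([341, 245,  14,   5,  47], dtype=int32))]
scene [(array([310.9, 196.3]), array([298, 189,  27,  15, 246], dtype=int32)), (array([291.4, 221.6]), array([278, 214,  29,  17, 308], dtype=int32))] [(array([359.4, 186.4]), array([355, 177,  10,  21, 121], dtype=int32))]
[0.55878593 0.04057296 0.124     ] [ 0.55707376 -0.04289272  0.142     ]
paddle [ 0.4902501  -0.14081377  0.166     ]
[ 0.63082402 -0.00221482  0.08226596  0.00148901] 4.7134920696995035 [-1.   2.5  0.5 -0.7 -1.1 -1.7  0.6 -1.3 -0.6  0.1]
tabs [0.55180466 0.04344633 0.124     ] [ 0.5590359  -0.04425606  0.142     ] paddle [ 0.48511399 -0.13965309  0.145     ] end [ 0.56933917 -0.13270855  0.145     ]
[ 0.53072523 -0.2808173   0.1       ]
[0.43129264 0.18096127 0.09      ]
[0.45712282 0.09282031 0.05      ]
```

```bash
cat > fit.py <<'E'
import pickle,numpy as np
from h import *
from scipy.optimize import least_squares
d=pickle.load(open("d.pkl","rb"))
Y=((20,120,80),(35,255,255));R=((0,170,70),(6,255,255))
t,s=d["top"],d["scene"]
a=blobs(t,*Y,(268,219,290,242));print(a)
lt=a[0][0];rt=(309.4,223);ls=(291.4,221.6);rs=(310.9,196.3);rp=np.array([347.6,247.1]);rq=np.array([359.4,186.4])
def W(p,L):
    c,q=np.cos(p[2]),np.sin(p[2]);return np.array([p[0]+c*L[0]-q*L[1],p[1]+q*L[0]+c*L[1],L[2]])
L=[-.075,.052,.124];Rr=[-.075,-.036,.142]
def f(p):
    r=[]
    for g,l,q in((t,lt,rt),(s,ls,rs)):
        r+=list(np.ravel(proj(g,[W(p,L),W(p,Rr)])-np.array([l,q])))
    r+=list(proj(t,[W(p,[-.153+p[3],-.125,.166])])[0]-rp)
    r+=list(proj(s,[W(p,[-.155+p[3],-.115,.145])])[0]-rq)
    return r
p=least_squares(f,[.63,0,.1,.005],x_scale=[.1,.1,.1,.01])
print(p.x,np.degrees(p.x[2]),np.round(p.fun,1));p=p.x
print("tabs",W(p,L),W(p,Rr),"paddle",W(p,[-.158+p[3],-.125,.145]),"end",W(p,[-.072,-.125,.145]))
for z in(.4,.5,.6,.7,.8,.9):print(z,onz(t,(330,175),z)[:2])
E
python3 fit.py
python3 - <<'E'
from rig import optics
import cv2
cv2.imwrite("pics/w0.png",optics.get_image("wrist")["pixels"][:,:,::-1])
E
```

```text
[(array([277.6, 228.4]), array([271, 219,  14,  20, 215], dtype=int32))]
[ 0.62738938  0.0048398   0.15144394 -0.0037055 ] 8.677098429977281 [-0.3 -0.2 -0.3 -0.6  1.  -0.2  0.2 -0.9  0.6 -0.4 -0.4  2.5]
tabs [0.54540279 0.04492969 0.124     ] [ 0.55867897 -0.04206308  0.142     ] paddle [ 0.48639293 -0.1431253   0.145     ] end [ 0.57507168 -0.12959182  0.145     ]
0.4 [ 0.64118855 -0.07511346]
0.5 [ 0.62307482 -0.06463732]
0.6 [ 0.60496109 -0.05416117]
0.7 [ 0.58684736 -0.04368503]
0.8 [ 0.56873363 -0.03320888]
0.9 [ 0.5506199  -0.02273274]
```

```bash
python3 -m jog '[[0,0,0.1,0,0,0,0],[0,0,0.1,0,0,0,0],[0,0,0,0.038,-0.0407,0,0],[0,0,0,0.038,-0.0407,0,0],[0,0,0,0.038,-0.0407,0,0],[0,0,0,0.038,-0.0407,0,0],[0,0,0,0.038,-0.0407,0,0],[0,0,0,0.038,-0.0407,0,0],[0,0,0,0.038,-0.0407,0,0],[0,0,0,0.038,-0.0407,0,0]]'; python3 -m jog '[[0,0,0,0,0,0.03,0],[0,0,0,0,0,0.03,0],[0,0,0,0,0,0.03,0],[0,0,0,0,0,0,0]]'
python3 - <<'E'
from rig import optics,observe
import cv2,numpy as np
print(observe()["tool_rot"].round(3) if hasattr(observe()["tool_rot"],"round") else observe()["tool_rot"])
a=optics.get_image("top")["pixels"][150:330,180:440,::-1];b=optics.get_image("scene")["pixels"][120:300,190:450,::-1]
cv2.imwrite("pics/m1.png",np.vstack([cv2.resize(v,None,fx=1.66,fy=1.66,interpolation=3) for v in(a,b)]))
E
```

```text
time_s: 1.4
position: [0.4411, -0.1481, 0.2313]
tool_rot: [[0.989, 0.148, -0.0], [0.148, -0.989, -0.0], [-0.0, 0.0, -1.0]]
ft_force: [1.4, -1.2, 0.1]
grip_width: 0.0001
gripper_force: 0.0
time_s: 1.9
position: [0.4395, -0.1492, 0.14]
tool_rot: [[0.989, 0.148, -0.004], [0.148, -0.989, 0.002], [-0.003, -0.003, -1.0]]
ft_force: [-0.4, 0.5, 0.9]
grip_width: 0.0001
gripper_force: 0.0
[[ 0.989  0.148 -0.004]
 [ 0.148 -0.989  0.002]
 [-0.003 -0.003 -1.   ]]
```

View pics/m1.png

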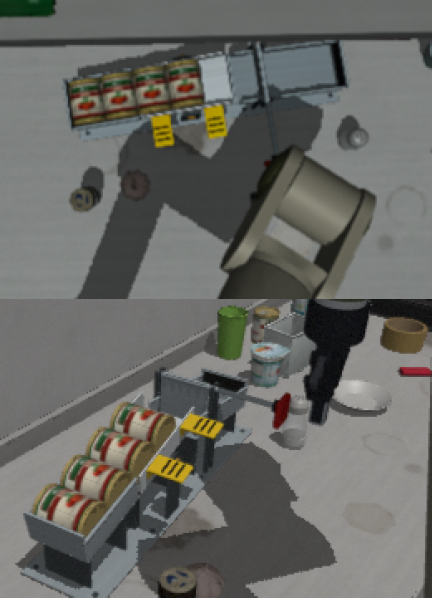

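The picture shows the shut fingers about 4 cm before the paddle and lined up with it, at paddle height. The way ahead is clear.

```bash
python3 -m jog '[[0,0,0,0.015,0,0,0],[0,0,0,0.012,0,0,0],[0,0,0,0.012,0,0,0],[0,0,0,0.014,0,0,0],[0,0,0,0.014,0,0,0],[0,0,0,0.014,0,0,0],[0,0,0,0.014,0,0,0],[0,0,0,0.012,0,0,0],[0,0,0,0,0,0,0]]'; python3 -m jog '[[0,0,0,0.006,0,0,0],[0,0,0,0.005,0,0,0],[0,0,0,0,0,0,0]]'
```

```text
time_s: 3.12
position: [0.547, -0.1336, 0.141]
tool_rot: [[0.989, 0.149, 0.0], [0.149, -0.989, 0.001], [0.001, -0.0, -1.0]]
ft_force: [-0.2, 0.4, 0.6]
grip_width: 0.0001
gripper_force: 0.0
time_s: 3.5
position: [0.5559, -0.1322, 0.1411]
tool_rot: [[0.989, 0.148, -0.004], [0.148, -0.989, 0.0], [-0.004, -0.001, -1.0]]
ft_force: [-7.5, -1.4, 1.6]
grip_width: 0.0002
gripper_force: 3.8
```

```bash
python3 -m jog '[[0,0,0,0.004,0,0,0],[0,0,0,0,0,0,0]]'; python3 -m jog '[[0,0,0,0.004,0,0,0],[0,0,0,0,0,0,0]]'
```

```text
time_s: 3.75
position: [0.5559, -0.1321, 0.1411]
tool_rot: [[0.989, 0.148, -0.013], [0.148, -0.989, -0.0], [-0.013, -0.002, -1.0]]
ft_force: [-30.3, -5.0, 11.7]
grip_width: -0.0002
gripper_force: 14.7
time_s: 4.0
position: [0.556, -0.132, 0.1411]
tool_rot: [[0.989, 0.148, -0.023], [0.148, -0.989, -0.001], [-0.023, -0.003, -1.0]]
ft_force: [-50.0, -8.8, 20.8]
grip_width: 0.0002
gripper_force: 25.7
```

The stop is reached: the paddle takes 50 N and does not move further. Next I back off, lift and go over to the right tab.

```bash
python3 -m jog '[[0,0,0,-0.02,0,0,0],[0,0,0,-0.04,0,0,0],[0,0,0,0,0,-0.04,0],[0,0,0,0,0,-0.04,0],[0,0,0,0.03,-0.041,0,0],[0,0,0,0.031,-0.041,0,0],[0,0,0,0,0,0,0]]'
python3 - <<'E'
from rig import optics,observe
import cv2,numpy as np
o=np.array(observe()["position"]);p=[.62739,.00484,.15144];c,s=np.cos(p[2]),np.sin(p[2])
print("sorter xy",np.array([[c,s],[-s,c]])@(o[:2]-p[:2]))
a=optics.get_image("top")["pixels"][150:330,180:440,::-1];b=optics.get_image("scene")["pixels"][120:300,190:450,::-1]
cv2.imwrite("pics/m2.png",np.vstack([cv2.resize(v,None,fx=1.66,fy=1.66,interpolation=3) for v in(a,b)]))
E
```

```text
time_s: 4.88
position: [0.5549, -0.0472, 0.2214]
tool_rot: [[0.988, 0.152, 0.001], [0.152, -0.988, 0.001], [0.001, -0.0, -1.0]]
ft_force: [-0.9, -1.3, -0.4]
grip_width: 0.0002
gripper_force: 0.0
sorter xy [-0.0794883  -0.04052202]
```

View pics/m2.png

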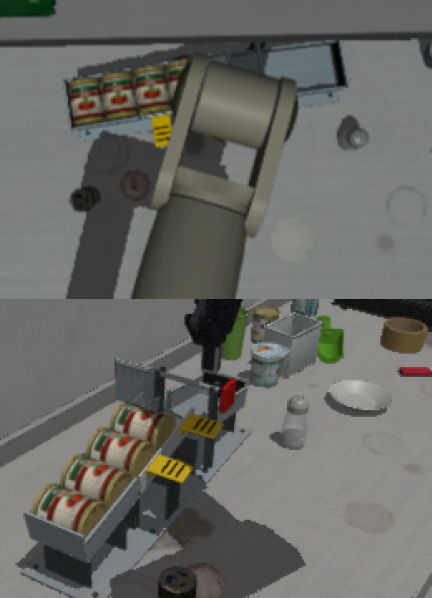

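The slide is fully in, with the paddle next to the chute and the plate clear behind it. The shut fingers are above the right tab, so I press down.

```bash
python3 -m jog '[[0,0,0,0,0,0.04,0],[0,0,0,0,0,0.025,0],[0,0,0,0,0,0.008,0],[0,0,0,0,0.002,0.005,0],[0,0,0,0,0.003,0.005,0],[0,0,0,0,0.003,0.005,0],[0,0,0,0,0.003,0.005,0],[0,0,0,0,0,0,0]]'; python3 -m jog '[[0,0,0,0,0.002,0.004,0],[0,0,0,0,0,0,0]]'
```

```text
time_s: 5.98
position: [0.5563, -0.0623, 0.1297]
tool_rot: [[0.989, 0.147, 0.003], [0.147, -0.989, -0.002], [0.003, 0.003, -1.0]]
ft_force: [-0.3, -2.1, 2.9]
grip_width: 0.0002
gripper_force: 1.6
time_s: 6.22
position: [0.5567, -0.0642, 0.1256]
tool_rot: [[0.989, 0.148, 0.003], [0.148, -0.989, -0.003], [0.003, 0.003, -1.0]]
ft_force: [-0.4, -4.3, 3.0]
grip_width: -0.0002
gripper_force: 1.8
```

```bash
python3 -m jog '[[0,0,0,0,0,0.003,0],[0,0,0,0,0,0,0]]';python3 -m jog '[[0,0,0,0,0,0.003,0],[0,0,0,0,0,0,0]]'
```

```text
time_s: 6.48
position: [0.5568, -0.0636, 0.1239]
tool_rot: [[0.989, 0.148, 0.005], [0.148, -0.989, -0.002], [0.004, 0.003, -1.0]]
ft_force: [-3.3, -4.4, 17.6]
grip_width: -0.0001
gripper_force: 8.9
time_s: 6.72
position: [0.5569, -0.0637, 0.1234]
tool_rot: [[0.989, 0.149, 0.007], [0.149, -0.989, -0.004], [0.006, 0.005, -1.0]]
ft_force: [-11.1, -1.9, 37.9]
grip_width: -0.0002
gripper_force: 18.7
```

At the stop. I hold for about a second while the tins roll, then look.

```bash
python3 -m jog '[[0,0,0,0,0,-0.003,0],[0,0,0,0,0,0,0],[0,0,0,0,0,0,0],[0,0,0,0,0,0,0],[0,0,0,0,0,0,0],[0,0,0,0,0,0,0],[0,0,0,0,0,0,0],[0,0,0,0,0,0,0]]'
python3 - <<'E'
from rig import optics,observe
import cv2,numpy as np
a=optics.get_image("top")["pixels"][150:330,180:440,::-1];b=optics.get_image("scene")["pixels"][120:300,190:450,::-1]
cv2.imwrite("pics/m3.png",np.vstack([cv2.resize(v,None,fx=1.66,fy=1.66,interpolation=3) for v in(a,b)]))
E
```

```text
time_s: 7.72
position: [0.5568, -0.0637, 0.1239]
tool_rot: [[0.989, 0.148, 0.005], [0.148, -0.989, -0.002], [0.004, 0.003, -1.0]]
ft_force: [-3.9, -3.8, 16.6]
grip_width: -0.0001
gripper_force: 8.9
```

View pics/m3.png

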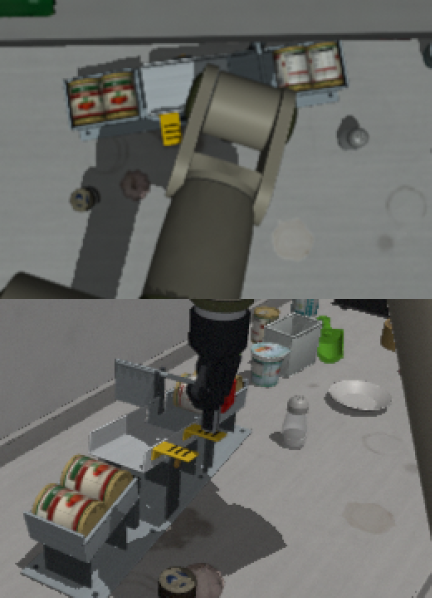

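Both tins now lie in the right chute (top crop, about (295,65) and (325,62)). The left two are in place and the gate is down to the right. I retreat straight up.

```bash
python3 -m jog '[[0,0,0,0,0,-0.01,0],[0,0,0,0,0,-0.03,0],[0,0,0,0,0,-0.05,0],[0,0,0,-0.05,0,0,0],[0,0,0,-0.05,0,0,0],[0,0,0,-0.05,0,0,0],[0,0,0,0,0,0,0],[0,0,0,0,0,0,0]]'
python3 - <<'E'
from rig import optics,observe
import cv2,numpy as np
a=optics.get_image("top")["pixels"][150:330,180:440,::-1];b=optics.get_image("scene")["pixels"][120:300,190:450,::-1]
cv2.imwrite("pics/m4.png",np.vstack([cv2.resize(v,None,fx=1.66,fy=1.66,interpolation=3) for v in(a,b)]))
E
```

```text
time_s: 8.82
position: [0.408, -0.085, 0.2117]
tool_rot: [[0.989, 0.148, 0.001], [0.148, -0.989, 0.0], [0.001, 0.0, -1.0]]
ft_force: [0.4, -0.2, -0.3]
grip_width: 0.0002
gripper_force: 0.0
```

View pics/m4.png

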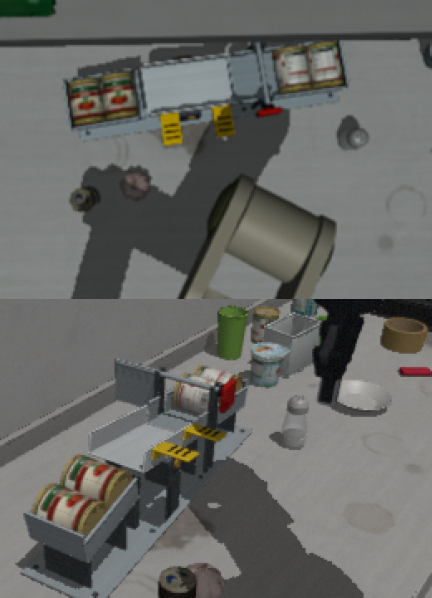

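The last picture shows the gate staying down to the right, the slide fully in, two tins in each chute, the bystanders unmoved and the robot clear.

```bash
python3 -c "from rig import job; print(job.close_job())"
```

```text
the job is handed in; nothing more can be done
None
```

The job is done and handed in at about 9 s: slide pushed fully in, then the right tab pressed fully down, both waiting tins now in the right chute, and the left tins, pepper shaker, spice jar and garlic look unmoved in the last picture.

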